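# Clamp the wiring box in the bench clamp

## Task

Push the long grey wiring box along the green clamp's base plate until it sits squarely against the steel fence under the screw, going gently once it touches. Then wind the T-handle clockwise, which takes about two half turns with fresh holds on its ends, until the screw's foot holds the box lid firmly: stop when the handle has become about half as hard again to turn, for near twice as hard it dents the box. Let go of everything and leave the other things on the bench where they are.

Things in the scene. Friction and masses are not known exactly. Their poses are not given: they have to be found in the camera images.
- clamp: Fixed green bench clamp. Origin on the table under the screw axis; z up, x from the open mouth to the steel fence. Base plate 12 mm thick, x -250 to 80 mm, y +-55. Fence: face at x 40, y +-45, top 52 mm up. Behind it a column; its arm, 46 mm wide, runs from x 95 over the fence to the axis, top 165 mm up (boss 167).
- wiring_box: Loose grey steel box with bright lid, long axis x, 180 x 60 x 50 mm high, 0.6 to 1 kg, lying on the base plate 35 to 80 mm short of the fence. Origin: centre of its underside. Against the fence its origin is at clamp x -50 mm.
- screw: Vertical screw in the arm, does not turn. Origin: on the clamp's origin axis, centre of the underside of its round steel foot (36 mm across). It starts 17 to 25 mm above the box lid and sinks 24 mm per turn of the handle. Once the foot bears on the box, each further 0.1 rad adds about 86 N of foot force; 25 to 90 N is right. The screw then holds by itself.
- handle: T-handle on top of the screw, turns about z and sinks with it; clockwise seen from above lowers the screw. Origin: on the axis at mid-height of the bar, 145 mm above the foot's underside. Steel bar along x, 12 mm thick, 160 mm between ball centres; hub 28 mm across, 30 mm high. Free turning takes about 0.35 N m (6 N at 60 mm radius); each N of foot force adds 0.0038 N m.
- red_end (a point): Centre of the red ball, 20 mm across, on the bar's +x end, 80 mm from the axis.
- black_end (a point): Centre of the black ball, 20 mm across, on the bar's -x end, 80 mm from the axis.
- jar: Bystander: closed jar with orange cap, 68 mm across, 90 mm high, origin centre of underside. Leave alone.
- screwdriver: Bystander: screwdriver lying on the bench, long axis x, origin about mid-length. Leave alone.
- pail: Bystander: small white open pot with two black side handles, 96 mm across at the rim, 85 mm high, origin centre of underside. Leave alone.
Mind the look-alikes: they are no part of the job. There is more than one size of the wiring_box; the job needs the largest.

How it is judged:
By the outcome, as a careful person would: the job done as asked, in the order asked, and still so for the second after the job is handed in, with the robot touching nothing.
It also fails if it takes over 72 s, if anything falls off the work surface, if the arm or the gripper's body presses on something with over 40 N, if the wrist force passes 120 N, or if a joint passes its speed limit or range.

## Robot

A 7-joint arm with a two-finger parallel gripper is mounted at the origin on the work surface. World frame = base frame: x ahead of the robot, y to its left, z up, the work surface at z = 0. Lengths are in m, angles in rad, forces in N, time in s.
With the tool pointing down it reaches from about 0.4 to 0.925 m from the base axis. Payload 5.6 kg.
Tool frame: the origin (TCP) lies at the centre of the arm's flange, where the gripper is bolted on; the fingertips stand 173 mm ahead of it and the grasp point (between the pads) lies 155 mm ahead of it; z points along the fingers, y is the line along which they close (so a half turn about z gives the same grasp; the last joint's range is limited). The gripper opens to 85 mm and grips with 20 to 120 N. Pads are 22 mm wide; open, the fingers measure 114 mm over their backs; the gripper's body (76 mm by 85 mm) begins 54 mm behind the grasp point. The pads swing forward as they close: fully open they stand 13 mm farther back than shut.
Start: joints at [1.194, 0.468, -0.012, 1.603, 0.006, 1.071, -0.056], TCP at [0.213, -0.614, 0.405] pointing down, gripper open.
Joint ranges: [-2.53, 2.53], [-0.31, 2.02], [-1.57, 1.55], [0.28, 2.44], [-1.29, 4.43], [0.15, 1.84], [-2.92, 2.92]. Speed limits (rad/s): [2.57, 2.57, 3.14, 3.14, 3.14, 3.14, 3.14].

## Interface

Orientations are given as a unit quaternion [x, y, z, w].
In Python, from bench import robot gives the robot as it stands.
- The arm moves only by the shell command python3 -m pendant 'ROWS' [FORCE]. ROWS is JSON, a list that holds one entry, the list of rows, each a list of 7 numbers: the opening, from 0 (shut) to 1 (fully open), then the shift along the tool's x, y, z in m, then the turn, a rotation vector about the tool's x, y, z in rad. In form: [[[fingers, tx, ty, tz, rx, ry, rz], ...]]. A call has exactly 8 rows; each row shifts and turns the commanded pose from where the row before left it, along the tool's axes as they then stand; what a row does not reach is not made up. A row lasts 1/10 s, in which the tool goes at most 50 mm and 8.59 degrees, less where a joint would pass 70% of its speed; a pose out of reach is approached as far as the arm can. A call with a gripper value outside its range is refused whole. The fingers move at their own pace and stop on an object; FORCE is the grip in N (left out, the last holds). Time passes only in rows, so rows that do not move let the fingers close, or fill a call up. It gives the time, the measured TCP pose, the force, the opening and the grip force at its end, in the units of the state.
- robot.read_state(): the state, without advancing time (a new reading comes with each control period).
- robot.camera(name): name is "scene" or "side" or "wrist"; returns (picture, depth): 384x512x3 uint8, red, green, blue; 384x512 float32, m along the optical axis (not along the pixel's ray), 0 where there is no reading.
- robot.get_calibration(name): a dict with "fx", "fy", "cx", "cy" (pixels), "eye" and "attitude" of the camera in the world. Camera axes: x right, y down, z forward; pixel columns grow to the right and rows downward; lengths in m; the calibration is good to about 2 mm. A picture is of the moment at which its call begins: read the wrist's pose just before it. get_calibration takes no time and is no camera call; for the wrist camera it gives the pose at the moment of the call.
- robot.close_job(): hands the job in; it is judged then, once.
The state is a dict: "time_s": time; "qpos": joint angles; "joint_velocities": joint speeds; "effort": joint torques, N m; "tcp_pos": TCP position; "ee_rot": TCP orientation; "contact_force": force on the tool from outside, world axes, zero at the start; "ft_torque": the same for the moment, N m; "gripper_width": finger opening in m; "finger_force": force on a finger pad.
Only numpy, scipy, OpenCV 4.12 (cv2) and the standard library are available. Lean on these libraries where they do the work, as an engineer would, in place of code of your own. Each camera call takes 0.05 s, during which the arm holds its last target. There are 200 camera calls.

## Working session

There is one attempt and no reset: what is moved stays moved. The work goes in short steps, Python scripts to look and compute and a shell command to move; the robot and the scene stay as the last step left them, time stands still between calls to the robot, and variables do not carry over. Pictures are saved under pics/ and viewed, at most 10 in all, crops included, and the job is handed in when it is done.

```bash
ls; mkdir -p pics; python3 - <<'E'
from bench import robot
import cv2,numpy as np
for n in ("scene","side"):
    p,d=robot.camera(n); cv2.imwrite(f"pics/{n}0.png",p[:,:,::-1]); np.save(f"pics/{n}0.npy",d)
    c=robot.get_calibration(n); print(n,c)
print(robot.read_state())
E
```

```text
pics
scene {'fx': 367.0747270592977, 'fy': 367.0747270592977, 'cx': 254.87189646650606, 'cy': 192.1950062632946, 'eye': array([ 1.2893495 , -0.52661851,  0.8470523 ]), 'attitude': array([ 0.79605584,  0.42703452, -0.19226836, -0.38336601])}
side {'fx': 440.8417305046387, 'fy': 440.8417305046387, 'cx': 245.02628371235446, 'cy': 192.36790333736343, 'eye': array([-0.13891   ,  0.67899009,  0.76201486]), 'attitude': array([-0.33674988,  0.80019948, -0.45755502,  0.19215545])}
{'time_s': 0.1, 'qpos': array([ 1.19398365,  0.46829323, -0.01157244,  1.60354799,  0.00600543,
        1.07141415, -0.05630266]), 'joint_velocities': array([-9.92426493e-04, -1.78461544e-04,  6.74846814e-05, -3.32978072e-03,
       -1.10450242e-03, -1.28757370e-03, -1.42687188e-03]), 'effort': array([ 1.60457239e-03, -5.33519661e+01,  2.22177518e-02, -2.51967305e+01,
        1.15499290e-02,  4.27116509e-03,  2.28308431e-05]), 'tcp_pos': array([ 0.21283514, -0.6139211 ,  0.40382386]), 'ee_rot': array([ 9.86110718e-01,  1.66087292e-01, -2.01660187e-04, -7.89078320e-04]), 'contact_force': array([ 0.65650939, -0.01708683,  0.33533975]), 'ft_torque': array([-0.02906337, -0.01101801, -0.03959054]), 'finger_force': 0.0, 'gripper_width': 0.08543846276050408}
```

View pics/scene0.png

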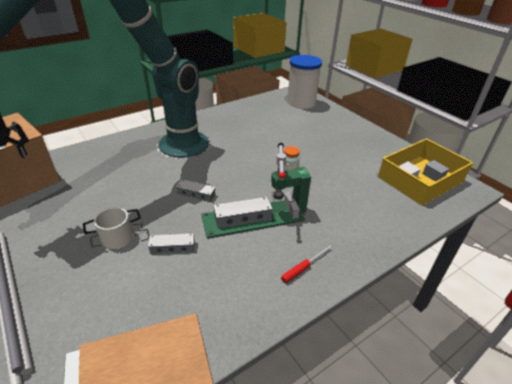

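View pics/side0.png

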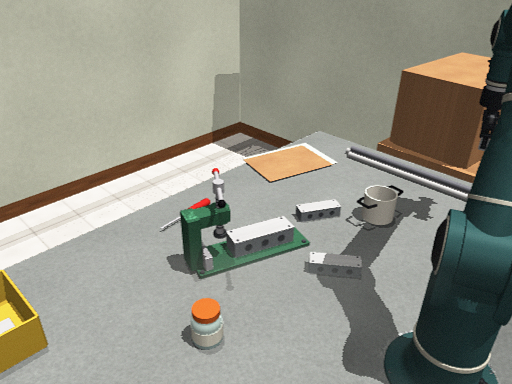

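The scene view shows these candidates for the box: the one on the green plate at (245,210), a small one at (172,242), and a small one at (197,190). The largest is the one on the plate. In the side view it is at (260,237), and the clamp's handle is at (217,185). Next I'll measure these.

```bash
cat > h.py <<'E'
from bench import robot
import cv2,numpy as np
from scipy.spatial.transform import Rotation as R
def cloud(d,c):
    v,u=np.mgrid[0:d.shape[0],0:d.shape[1]]
    P=np.stack([(u-c['cx'])/c['fx']*d,(v-c['cy'])/c['fy']*d,d],-1)
    return P@R.from_quat(c['attitude']).as_matrix().T+c['eye']
def ray(u,v,c,z):
    r=R.from_quat(c['attitude']).apply([(u-c['cx'])/c['fx'],(v-c['cy'])/c['fy'],1]); e=c['eye']
    return e+r*(z-e[2])/r[2]
E
python3 - <<'E'
from h import *
crops=[]
for n,(x,y,w,h) in dict(scene=(190,130,130,110),side=(170,160,150,127)).items():
    im=cv2.imread(f"pics/{n}0.png"); d=np.load(f"pics/{n}0.npy"); c=robot.get_calibration(n); P=cloud(d,c)
    hsv=cv2.cvtColor(im,cv2.COLOR_BGR2HSV); H,S,V=[hsv[...,i].astype(int) for i in range(3)]
    roi=np.zeros(d.shape,bool); roi[y:y+h,x:x+w]=True
    g=roi&(H>55)&(H<95)&(S>90)&(d>0)
    for nm,m in dict(plate=g&(abs(P[...,2]-.012)<.008),arm=g&(P[...,2]>.155)&(P[...,2]<.18),
        lid=roi&(S<60)&(V>130)&(abs(P[...,2]-.062)<.008),red=roi&((H<8)|(H>172))&(S>130)&(P[...,2]>.17),
        top=roi&(P[...,2]>.18)).items():
        q=P[m]
        if len(q)<3: print(n,nm,len(q));continue
        r=cv2.minAreaRect((q[:,:2]*1000).astype(np.float32))
        vs,us=np.nonzero(m)
        print(n,nm,len(q),'mean',q.mean(0).round(4),'z',np.percentile(q[:,2],[5,95]).round(3),'rect',np.round(r[0],1),np.round(r[1],1),round(r[2],1),'px',us.mean().round(1),vs.mean().round(1))
    crops.append(cv2.resize(im[y:y+h,x:x+w],(650,550),interpolation=cv2.INTER_CUBIC))
    cv2.imwrite(f"pics/{n}_crop.png",crops[-1])
E
```

```text
scene plate 1069 mean [ 0.5048 -0.0229  0.0118] z [0.009 0.015] rect [302.2  69.1] [320.2 639.4] 71.1 px 243.8 211.6
scene arm 328 mean [0.6004 0.1014 0.1634] z [0.157 0.167] rect [590.7  97.1] [115.7  56.5] 68.3 px 292.6 175.7
scene lid 729 mean [ 0.535  -0.0353  0.0619] z [0.059 0.065] rect [509.6  83.2] [143.4 448.1] 12.8 px 244.0 204.6
scene red 34 mean [0.6444 0.0174 0.2283] z [0.223 0.234] rect [614.   31.8] [17.3 84.9] 63.6 px 281.2 174.6
scene top 309 mean [ 0.7488 -0.0766  0.3706] z [0.214 0.847] rect [ 905.9 -199.2] [  27.4 1008.2] 51.1 px 273.8 167.0
side plate 650 mean [ 0.5219 -0.0358  0.0118] z [0.009 0.014] rect [547.4 -19.9] [308.8 109.3] 69.6 px 262.1 247.9
side arm 583 mean [0.5852 0.1148 0.1639] z [0.157 0.168] rect [587.3 103.2] [117.9  60.2] 70.7 px 203.0 213.7
side lid 847 mean [ 0.5408 -0.0427  0.0618] z [0.059 0.064] rect [553.5  -3.4] [272.   67.9] 73.5 px 259.4 229.2
side red 23 mean [0.6361 0.0283 0.2307] z [0.223 0.235] rect [580.2  72.7] [ 15.7 169.7] 51.5 px 215.2 171.6
side top 421 mean [0.4318 0.193  0.3318] z [0.211 0.762] rect [248.5 340.8] [  28.  1028.1] 50.4 px 222.6 194.3
```

View pics/side_crop.png

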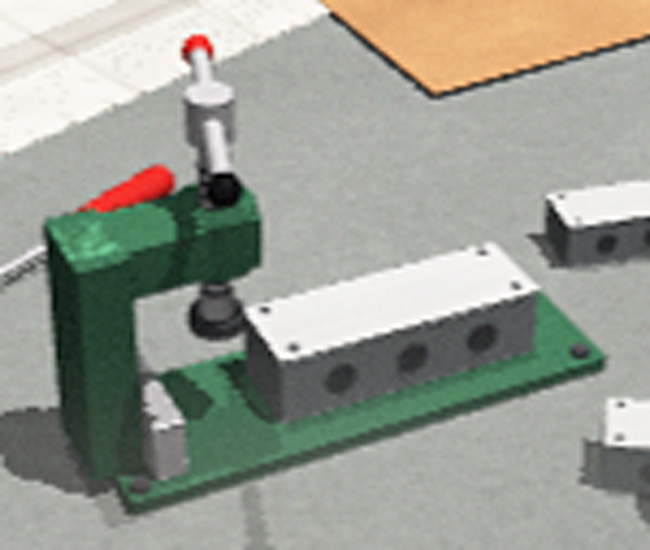

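View pics/scene_crop.png

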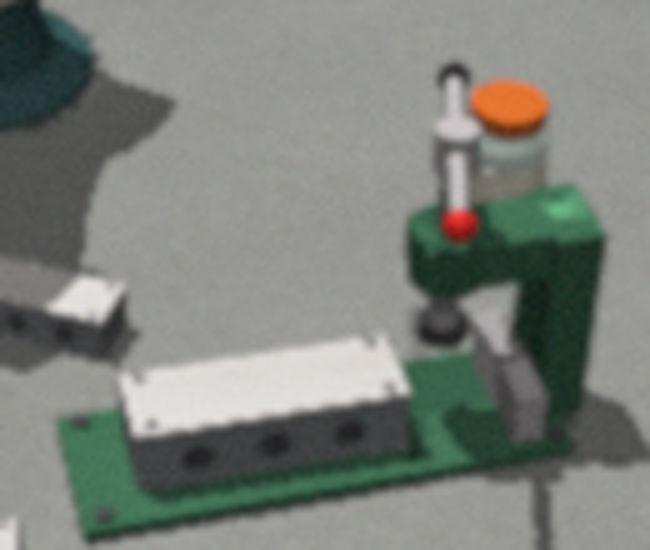

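The crops show the right box, the largest one, on the plate short of the fence. The bar lies across the clamp: in the scene view red is near at about (281,175) and black is far at about (281,146). Now a robust fit.

```bash
python3 - <<'E'
from h import *
rays={}
for n,(x,y,w,h) in dict(scene=(190,130,130,110),side=(170,160,150,127)).items():
    im=cv2.imread(f"pics/{n}0.png"); d=np.load(f"pics/{n}0.npy"); c=robot.get_calibration(n); P=cloud(d,c)
    hsv=cv2.cvtColor(im,cv2.COLOR_BGR2HSV); H,S,V=[hsv[...,i].astype(int) for i in range(3)]
    roi=np.zeros(d.shape,bool); roi[y:y+h,x:x+w]=True
    roi&=(abs(P[...,0]-.54)<.2)&(abs(P[...,1]-0.02)<.22)
    g=roi&(H>55)&(H<95)&(S>90)
    ms=dict(plate=g&(abs(P[...,2]-.012)<.005),arm=g&(P[...,2]>.16)&(P[...,2]<.17),
        lid=roi&(S<60)&(V>130)&(abs(P[...,2]-.062)<.004),red=roi&((H<8)|(H>172))&(S>130)&(P[...,2]>.2),
        black=roi&(V<60)&(P[...,2]>.21),hub=roi&(P[...,2]>.236)&(P[...,2]<.26)&(S<80),foot=roi&(P[...,2]>.07)&(P[...,2]<.11)&(S<70))
    for nm,m in ms.items():
        k,lab,st,_=cv2.connectedComponentsWithStats(m.astype(np.uint8))
        if k<2: print(n,nm,0);continue
        m=lab==1+st[1:,4].argmax(); q=P[m]; vs,us=np.nonzero(m)
        r=cv2.minAreaRect((q[:,:2]*1000).astype(np.float32))
        mu,mv=(us.min()+us.max())/2,(vs.min()+vs.max())/2
        print(n,nm,len(q),'med',np.median(q,0).round(4),'rect',np.round(r[0],1),np.round(r[1],1),round(r[2],1),'px',mu,mv,'z5-95',np.percentile(q[:,2],[5,95]).round(3))
        if nm in('red','black'): print('   on z .229',ray(us.mean(),vs.mean(),c,.229).round(4))
        if nm=='lid': print('   edge box px', cv2.boxPoints(cv2.minAreaRect(np.c_[us,vs].astype(np.float32))).round(1).tolist())
E
```

```text
scene plate 922 med [ 0.5751 -0.0323  0.0117] rect [553.9 -17. ] [320.4 108.1] 70.9 px 252.0 218.5 z5-95 [0.009 0.015]
scene arm 279 med [0.5995 0.1114 0.1644] rect [590.7  97.1] [115.7  56.5] 68.3 px 290.5 175.0 z5-95 [0.161 0.167]
scene lid 687 med [ 0.541  -0.0515  0.0619] rect [541.  -48.9] [180.3  65.3] 70.4 px 242.0 207.0 z5-95 [0.06  0.064]
   edge box px [[212.8000030517578, 204.89999389648438], [269.1000061035156, 195.89999389648438], [271.1000061035156, 208.5], [214.8000030517578, 217.5]]
scene red 33 med [0.6477 0.0161 0.23  ] rect [645.   20.4] [16.9 21.8] 4.7 px 281.0 174.5 z5-95 [0.224 0.234]
   on z .229 [0.6455 0.0169 0.229 ]
scene black 0
scene hub 45 med [0.5812 0.0634 0.2397] rect [578.7  65.8] [24.2 28.8] 52.3 px 281.0 156.0 z5-95 [0.237 0.242]
scene foot 86 med [0.5861 0.0589 0.0899] rect [581.8  62.2] [33.4 28.1] 40.7 px 278.0 194.5 z5-95 [0.082 0.106]
side plate 413 med [ 0.4884 -0.088   0.0118] rect [486.9 -72.3] [197.7  74.4] 87.7 px 277.5 243.0 z5-95 [0.009 0.014]
side arm 505 med [0.5855 0.1166 0.165 ] rect [587.3 103.2] [117.9  60.2] 70.7 px 205.0 213.0 z5-95 [0.162 0.168]
side lid 842 med [ 0.5409 -0.0409  0.0618] rect [540.6 -46.3] [181.7  63.6] 71.4 px 260.0 229.0 z5-95 [0.059 0.064]
   edge box px [[226.39999389648438, 230.89999389648438], [289.6000061035156, 213.60000610351562], [293.3999938964844, 227.39999389648438], [230.1999969482422, 244.6999969482422]]
side red 22 med [0.6422 0.0241 0.2313] rect [642.2  23.7] [18.1  7.5] 34.6 px 215.0 170.0 z5-95 [0.226 0.235]
   on z .229 [0.6446 0.0214 0.229 ]
side black 50 med [0.5098 0.1194 0.2288] rect [515.  118.4] [23.2 15.4] 3.6 px 221.5 203.5 z5-95 [0.222 0.234]
   on z .229 [0.5099 0.1196 0.229 ]
side hub 63 med [0.5766 0.0705 0.2394] rect [579.2  68.2] [24.4 28.5] 48.1 px 218.0 182.0 z5-95 [0.237 0.241]
side foot 136 med [0.5712 0.0745 0.0906] rect [574.   71.6] [32.6 26.3] 53.1 px 220.0 231.5 z5-95 [0.082 0.107]
```

```bash
cat >> h.py <<'E'
A=np.array([.5795,.067]); TH=np.radians(71); CX=np.array([np.cos(TH),np.sin(TH)]); CY=np.array([-CX[1],CX[0]])
def go(xy,z,yaw):
    """tool-frame shift and turn (rotvec) from measured pose to target; tool down, x-axis at yaw deg"""
    s=robot.read_state(); Rm=R.from_quat(s['ee_rot']); t=np.array([*xy,z])
    Rt=R.from_euler('z',yaw,degrees=True)*R.from_euler('x',180,degrees=True)
    print('at',s['tcp_pos'].round(4),'yaw',np.degrees(np.arctan2(*Rm.as_matrix()[1::-1,0])).round(1),'q7',s['qpos'][6].round(2),'F',s['contact_force'].round(1),'t',s['time_s'])
    print('shift(tool)',Rm.inv().apply(t-s['tcp_pos']).round(4),'rot',(Rm.inv()*Rt).as_rotvec().round(4))
E
python3 - <<'E'
from h import *
go(A-.255*CX,.198,71)
d=np.load("pics/scene0.npy"); P=cloud(d,robot.get_calibration("scene")).reshape(-1,3)
q=(P[:,:2]-A); cx=q@CX; cy=q@CY
for lo in (-.36,-.33,-.30,-.27,-.24):
    m=(cx>lo)&(cx<lo+.03)&(abs(cy)<.06)&(P[:,2]>-.02)&(P[:,2]<.3); print(lo,m.sum(),P[m,2].max().round(3))
E
```

```text
at [ 0.2128 -0.6139  0.4038] yaw 19.1 q7 -0.06 F [ 0.7 -0.   0.3] t 0.1
shift(tool) [ 0.4121 -0.3223  0.2063] rot [-1.600e-03 -6.000e-04 -9.055e-01]
-0.36 173 0.04
-0.33 169 0.038
-0.3 217 0.036
-0.27 255 0.018
-0.24 281 0.063
```

```bash
python3 -m pendant '[[[0.3,0.0258,-0.0201,0,0,0,0],[0.3,0.0258,-0.0201,0,0,0,0],[0.3,0.0258,-0.0201,0,0,0,0],[0.3,0.0258,-0.0201,0,0,0,0],[0.3,0.0258,-0.0201,0,0,0,0],[0.3,0.0258,-0.0201,0,0,0,0],[0.3,0.0258,-0.0201,0,0,0,0],[0.3,0.0258,-0.0201,0,0,0,0]]]' 60
python3 -m pendant '[[[0.3,0.0258,-0.0201,0,0,0,0],[0.3,0.0258,-0.0201,0,0,0,0],[0.3,0.0258,-0.0201,0,0,0,0],[0.3,0.0258,-0.0201,0,0,0,0],[0.3,0.0258,-0.0201,0,0,0,0],[0.3,0.0258,-0.0201,0,0,0,0],[0.3,0.0258,-0.0201,0,0,0,0],[0.3,0.0258,-0.0201,0,0,0,0]]]'
python3 -m pendant '[[[0.3,0,0,0.0125,0,0,-0.113],[0.3,0,0,0.0125,0,0,-0.113],[0.3,0,0,0.0125,0,0,-0.113],[0.3,0,0,0.0125,0,0,-0.113],[0.3,0,0,0.0125,0,0,-0.113],[0.3,0,0,0.0125,0,0,-0.113],[0.3,0,0,0.0125,0,0,-0.113],[0.3,0,0,0.0125,0,0,-0.113]]]'
python3 -c "
from h import *
go(A-.255*CX,.198,71)"
```

```text
time_s: 0.9
tcp_pos: [0.3557, -0.3933, 0.4044]
ee_rot: [0.986, 0.166, -0.0, -0.0]
contact_force: [0.1, -0.4, -0.5]
gripper_width: 0.0259
finger_force: 0.0
time_s: 1.7
tcp_pos: [0.498, -0.1738, 0.4044]
ee_rot: [0.986, 0.166, -0.0, -0.0]
contact_force: [0.6, -0.2, 0.4]
gripper_width: 0.0256
finger_force: 0.0
time_s: 2.5
tcp_pos: [0.4974, -0.1751, 0.3039]
ee_rot: [0.813, 0.582, -0.0, -0.0]
contact_force: [-0.4, 0.1, -0.4]
gripper_width: 0.0258
finger_force: 0.0
at [ 0.4974 -0.1751  0.3039] yaw 71.2 q7 -0.26 F [-0.4  0.1 -0.4] t 2.5
shift(tool) [ 0.0006 -0.0011  0.1059] rot [-0.0007 -0.      0.0031]
```

```bash
python3 -m pendant '[[[0.3,0,-0.001,0.02,0,0,0],[0.3,0,0,0.02,0,0,0],[0.3,0,0,0.02,0,0,0],[0.3,0,0,0.02,0,0,0],[0.3,0,0,0.016,0,0,0],[0.3,0,0,0.01,0,0,0],[0.3,0,0,0,0,0,0],[0.3,0,0,0,0,0,0]]]'
python3 -m pendant '[[[0.3,0.003,0,0,0,0,0],[0.3,0.004,0,0,0,0,0],[0.3,0.004,0,0,0,0,0],[0.3,0.003,0,0,0,0,0],[0.3,0.003,0,0,0,0,0],[0.3,0.003,0,0,0,0,0],[0.3,0.003,0,0,0,0,0],[0.3,0.003,0,0,0,0,0]]]'
python3 -c "
from h import *
go(A-.151*CX,.198,71)
p,d=robot.camera('side'); cv2.imwrite('pics/side1.png',cv2.resize(p[150:290,160:360,::-1],(800,560)))"
```

```text
time_s: 3.3
tcp_pos: [0.4968, -0.1747, 0.1989]
ee_rot: [0.815, 0.58, 0.0, 0.0]
contact_force: [-0.3, 0.2, 0.5]
gripper_width: 0.0257
finger_force: 0.0
time_s: 4.1
tcp_pos: [0.5052, -0.15, 0.1986]
ee_rot: [0.815, 0.58, -0.0, -0.0]
contact_force: [0.2, -0.4, 0.3]
gripper_width: 0.0256
finger_force: 0.0
at [ 0.5052 -0.15    0.1986] yaw 70.9 q7 -0.41 F [ 0.2 -0.4  0.3] t 4.1
shift(tool) [ 0.0783 -0.0005  0.0006] rot [-0.0001  0.0001 -0.0015]
```

View pics/side1.png

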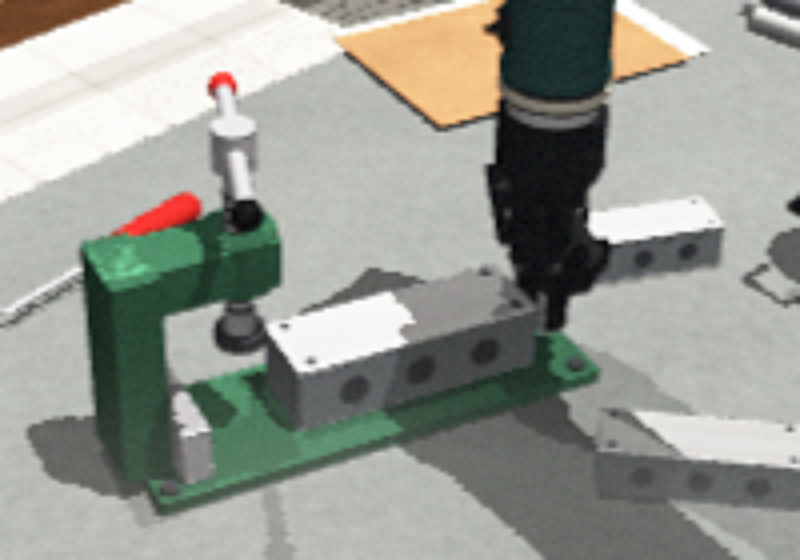

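The fingers stand at (550,310), squarely behind the box's rear end at (530,310), with a small gap. I'll go on gently and watch the force.

```bash
python3 -m pendant '[[[0.3,0.003,0,0,0,0,0],[0.3,0.003,0,0,0,0,0],[0.3,0.003,0,0,0,0,0],[0.3,0.003,0,0,0,0,0],[0.3,0.003,0,0,0,0,0],[0.3,0.003,0,0,0,0,0],[0.3,0.003,0,0,0,0,0],[0.3,0.003,0,0,0,0,0]]]'
python3 -m pendant '[[[0.3,0.003,0,0,0,0,0],[0.3,0.003,0,0,0,0,0],[0.3,0.003,0,0,0,0,0],[0.3,0.003,0,0,0,0,0],[0.3,0.003,0,0,0,0,0],[0.3,0.003,0,0,0,0,0],[0.3,0.003,0,0,0,0,0],[0.3,0.003,0,0,0,0,0]]]'
python3 -m pendant '[[[0.3,0.002,0,0,0,0,0],[0.3,0.002,0,0,0,0,0],[0.3,0.002,0,0,0,0,0],[0.3,0.002,0,0,0,0,0],[0.3,0.002,0,0,0,0,0],[0.3,0.002,0,0,0,0,0],[0.3,0.002,0,0,0,0,0],[0.3,0.002,0,0,0,0,0]]]'
python3 - <<'E'
from h import *
go(A-.151*CX,.198,71)
p,d=robot.camera("side"); c=robot.get_calibration("side")
P=cloud(d,c).reshape(-1,3);hsv=cv2.cvtColor(p,cv2.COLOR_RGB2HSV).reshape(-1,3)
q=P[:,:2]-A; cx=q@CX; cy=q@CY
m=(abs(P[:,2]-.061)<.004)&(abs(cy)<.05)&(cx>-.25)&(cx<.06)&(hsv[:,1]<60)
print('lid cx percentiles',np.percentile(cx[m],[1,50,99]).round(4),'cy',np.percentile(cy[m],[2,98]).round(4))
E
```

```text
time_s: 4.95
tcp_pos: [0.5125, -0.1293, 0.1987]
ee_rot: [0.815, 0.579, -0.001, 0.001]
contact_force: [-2.5, -5.3, 1.9]
gripper_width: 0.0255
finger_force: 3.1
time_s: 5.75
tcp_pos: [0.5204, -0.1068, 0.1987]
ee_rot: [0.815, 0.579, -0.002, 0.001]
contact_force: [-1.6, -6.3, 2.3]
gripper_width: 0.0255
finger_force: 3.3
time_s: 6.55
tcp_pos: [0.5256, -0.0918, 0.1987]
ee_rot: [0.815, 0.579, -0.002, 0.001]
contact_force: [-2.9, -5.5, 3.0]
gripper_width: 0.0254
finger_force: 3.4
at [ 0.5256 -0.0918  0.1987] yaw 70.8 q7 -0.52 F [-2.9 -5.5  3. ] t 6.55
shift(tool) [ 0.0167 -0.0008  0.0006] rot [-0.0008  0.0034 -0.0037]
lid cx percentiles [-0.163  -0.0718  0.0211] cy [-0.0285  0.0308]
```

```bash
python3 -m pendant '[[[0.3,0.0015,0,0,0,0,0],[0.3,0.0015,0,0,0,0,0],[0.3,0.0015,0,0,0,0,0],[0.3,0.0015,0,0,0,0,0],[0.3,0.0015,0,0,0,0,0],[0.3,0.0015,0,0,0,0,0],[0.3,0.0015,0,0,0,0,0],[0.3,0.0015,0,0,0,0,0]]]'
python3 -m pendant '[[[0.3,0.0005,0,0,0,0,0],[0.3,0.0005,0,0,0,0,0],[0.3,0.0005,0,0,0,0,0],[0.3,0.0005,0,0,0,0,0],[0.3,0.0005,0,0,0,0,0],[0.3,0.0005,0,0,0,0,0],[0.3,0.0005,0,0,0,0,0],[0.3,0.0005,0,0,0,0,0]]]'
```

```text
time_s: 7.4
tcp_pos: [0.5295, -0.0805, 0.1987]
ee_rot: [0.815, 0.579, -0.002, 0.001]
contact_force: [-1.8, -6.0, 3.1]
gripper_width: 0.0257
finger_force: 3.5
time_s: 8.2
tcp_pos: [0.5308, -0.0768, 0.1987]
ee_rot: [0.815, 0.579, -0.002, 0.001]
contact_force: [-1.8, -6.5, 2.3]
gripper_width: 0.0253
finger_force: 3.5
```

```bash
python3 -m pendant '[[[0.3,0.0004,0,0,0,0,0],[0.3,0.0004,0,0,0,0,0],[0.3,0.0004,0,0,0,0,0],[0.3,0.0004,0,0,0,0,0],[0.3,0.0004,0,0,0,0,0],[0.3,0,0,0,0,0,0],[0.3,0,0,0,0,0,0],[0.3,0,0,0,0,0,0]]]'
```

```text
time_s: 9.0
tcp_pos: [0.5315, -0.0748, 0.1987]
ee_rot: [0.815, 0.579, -0.002, 0.001]
contact_force: [-2.6, -6.7, 2.5]
gripper_width: 0.0256
finger_force: 3.3
```

```bash
python3 -m pendant '[[[0.3,0.0004,0,0,0,0,0],[0.3,0.0004,0,0,0,0,0],[0.3,0.0004,0,0,0,0,0],[0.3,0.0004,0,0,0,0,0],[0.3,0.0004,0,0,0,0,0],[0.3,0.0004,0,0,0,0,0],[0.3,0,0,0,0,0,0],[0.3,0,0,0,0,0,0]]]'
```

```text
time_s: 9.8
tcp_pos: [0.5318, -0.0741, 0.1987]
ee_rot: [0.815, 0.579, -0.003, 0.001]
contact_force: [-4.2, -10.5, 4.8]
gripper_width: 0.0257
finger_force: 5.5
```

```bash
python3 - <<'E'
from h import *
go(A-.151*CX,.198,71)
p,d=robot.camera("side"); c=robot.get_calibration("side")
cv2.imwrite('pics/side2.png',cv2.resize(p[150:290,160:360,::-1],(800,560)))
P=cloud(d,c).reshape(-1,3);hsv=cv2.cvtColor(p,cv2.COLOR_RGB2HSV).reshape(-1,3)
q=P[:,:2]-A; cx=q@CX; cy=q@CY
m=(abs(P[:,2]-.061)<.004)&(abs(cy)<.05)&(cx>-.25)&(cx<.06)&(hsv[:,1]<60)
print('lid cx percentiles',np.percentile(cx[m],[1,50,99]).round(4),'cy',np.percentile(cy[m],[2,98]).round(4))
E
```

```text
at [ 0.5318 -0.0741  0.1987] yaw 70.7 q7 -0.56 F [ -4.2 -10.5   4.8] t 9.8
shift(tool) [-0.0021 -0.0008  0.0007] rot [-0.0015  0.0059 -0.0048]
lid cx percentiles [-0.1424 -0.0531  0.0395] cy [-0.0291  0.0309]
```

View pics/side2.png

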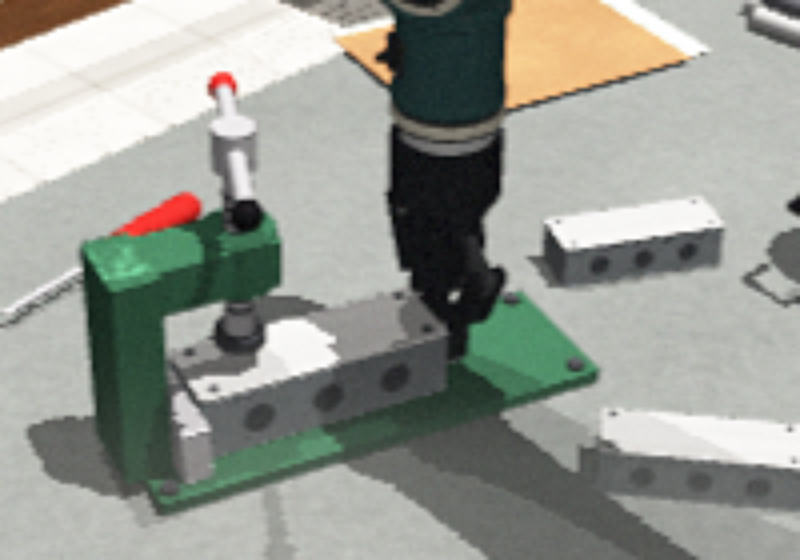

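The box end is at the fence (190,400): the lid front is at x ≈ 39.5 mm, the force has risen to 11 N and motion has stalled. I'll nudge it a little to seat it, then back off and rise.

```bash
python3 -m pendant '[[[0.3,0.0004,0,0,0,0,0],[0.3,0.0004,0,0,0,0,0],[0.3,0.0004,0,0,0,0,0],[0.3,0,0,0,0,0,0],[0.3,0,0,0,0,0,0],[0.3,0,0,0,0,0,0],[0.3,0,0,0,0,0,0],[0.3,-0.001,0,0,0,0,0]]]'
python3 -m pendant '[[[0.3,-0.002,0,0,0,0,0],[0.3,-0.004,0,0,0,0,0],[0.3,-0.008,0,0,0,0,0],[0.3,-0.01,0,0,0,0,0],[0.3,-0.01,0,0,0,0,0],[0.3,0,0,-0.03,0,0,0],[0.3,0,0,-0.04,0,0,0],[0.3,0,0,-0.04,0,0,0]]]'
python3 - <<'E'
from h import *
P,d=robot.camera("side"); c=robot.get_calibration("side"); X=cloud(d,c)
hsv=cv2.cvtColor(P,cv2.COLOR_RGB2HSV); q=X[...,:2]-A; cx=q@CX; cy=q@CY
m=(abs(X[...,2]-.061)<.004)&(abs(cy)<.05)&(cx>-.25)&(cx<.045)&(hsv[...,1]<60)
for s in(-1,1):
    e=[np.percentile(cy[m&(abs(cx-x)<.01)],50+s*47) for x in(-.12,-.09,-.07)]; print('edge cy',np.round(e,4))
r=A+.058*np.array([np.cos(np.radians(-37)),np.sin(np.radians(-37))])
go(r,.400,143)
E
```

```text
time_s: 10.65
tcp_pos: [0.5318, -0.074, 0.1987]
ee_rot: [0.816, 0.579, -0.003, 0.001]
contact_force: [-3.9, -8.1, 3.2]
gripper_width: 0.0255
finger_force: 4.7
time_s: 11.45
tcp_pos: [0.5211, -0.103, 0.3094]
ee_rot: [0.815, 0.58, -0.0, -0.001]
contact_force: [0.6, -0.2, -0.8]
gripper_width: 0.0257
finger_force: 0.0
edge cy [-0.0286 -0.0285 -0.0276]
edge cy [0.0301 0.0311 0.0299]
at [ 0.5235 -0.1029  0.316 ] yaw 70.9 q7 -0.41 F [ 2.3 -0.3  3.9] t 11.5
shift(tool) [ 0.1611  0.0533 -0.0833] rot [ 0.0087  0.005  -1.2583]
```

```bash
python3 -m pendant '[[[1,0,0,-0.026,0,0,0],[1,0,0,-0.026,0,0,0],[1,0,0,-0.026,0,0,0],[1,0,0,-0.026,0,0,0],[1,0.02,0.0066,0,0,0,0],[1,0.02,0.0066,0,0,0,0],[1,0.02,0.0066,0,0,0,0],[1,0.02,0.0066,0,0,0,0]]]'
python3 -m pendant '[[[1,0.02,0.0067,0,0,0,0],[1,0.02,0.0067,0,0,0,0],[1,0.02,0.0067,0,0,0,0],[1,0.021,0.0067,0,0,0,0],[1,0,0,0,0,0,-0.125],[1,0,0,0,0,0,-0.125],[1,0,0,0,0,0,-0.125],[1,0,0,0,0,0,-0.125]]]'
python3 -m pendant '[[[1,0,0,0,0,0,-0.126],[1,0,0,0,0,0,-0.126],[1,0,0,0,0,0,-0.126],[1,0,0,0,0,0,-0.126],[1,0,0,0,0,0,-0.126],[1,0,0,0,0,0,-0.126],[1,0,0,0,0,0,0],[1,0,0,0,0,0,0]]]'
python3 - <<'E'
from h import *
p,d=robot.camera("wrist"); cv2.imwrite('pics/w1.png',p[:,:,::-1])
c=robot.get_calibration("wrist"); X=cloud(d,c)
go(A+.058*np.array([np.cos(np.radians(-37)),np.sin(np.radians(-37))]),.226+.155,143)
hsv=cv2.cvtColor(p,cv2.COLOR_RGB2HSV); H,S,V=[hsv[...,i].astype(int) for i in range(3)]
z=X[...,2]
for nm,m in dict(red=((H<8)|(H>172))&(S>130)&(abs(z-.226)<.03),black=(V<50)&(abs(z-.226)<.015),hub=(abs(z-.24)<.006)&(S<80),bar=(abs(z-.23)<.005)&(S<80)).items():
    k,lab,st,_=cv2.connectedComponentsWithStats(m.astype(np.uint8))
    if k<2: print(nm,0); continue
    m=lab==1+st[1:,4].argmax(); v,u=np.nonzero(m); q=X[m]
    print(nm,m.sum(),'px',u.mean().round(),v.mean().round(),'med',np.median(q,0).round(4),'rect',cv2.minAreaRect((q[:,:2]*1e3).astype(np.float32)),'ray',ray(u.mean(),v.mean(),c,.226).round(4))
E
```

```text
time_s: 12.3
tcp_pos: [0.573, -0.0355, 0.4125]
ee_rot: [0.815, 0.58, -0.0, 0.0]
contact_force: [0.1, 0.0, 0.1]
gripper_width: 0.0852
finger_force: 0.0
time_s: 13.1
tcp_pos: [0.6245, 0.0317, 0.4122]
ee_rot: [0.644, 0.765, -0.0, -0.0]
contact_force: [1.0, -0.4, 0.1]
gripper_width: 0.0855
finger_force: 0.0
time_s: 13.9
tcp_pos: [0.6246, 0.0317, 0.4123]
ee_rot: [0.32, 0.947, -0.0, -0.0]
contact_force: [-0.1, -0.3, -0.6]
gripper_width: 0.0852
finger_force: 0.0
at [0.6246 0.0319 0.4124] yaw 142.7 q7 0.51 F [-0.3  0.3 -0.5] t 13.95
shift(tool) [-0.0009  0.0009  0.0314] rot [-0.0003 -0.0002 -0.0052]
red 704 px 260.0 268.0 med [0.6411 0.0228 0.2329] rect ((642.2689208984375, 21.92304229736328), (18.958240509033203, 14.607417106628418), 53.66033172607422) ray [0.6442 0.0208 0.226 ]
black 0
hub 2616 px 258.0 130.0 med [0.5781 0.069  0.2402] rect ((578.3447265625, 68.73458099365234), (27.257822036743164, 27.20066261291504), 10.772982597351074) ray [0.5787 0.0688 0.226 ]
bar 2445 px 256.0 49.0 med [0.5479 0.0909 0.2303] rect ((549.0421142578125, 90.16209411621094), (11.92784309387207, 46.2639045715332), 54.04224395751953) ray [0.5475 0.0913 0.226 ]
```

View pics/w1.png

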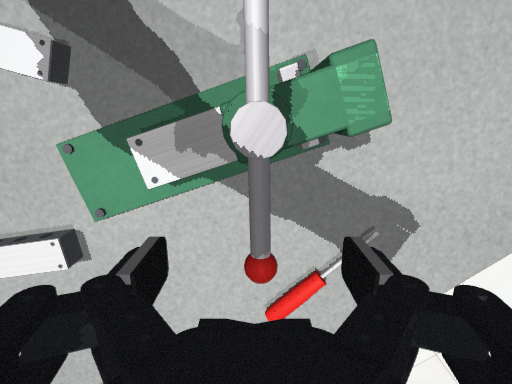

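The wrist view shows the hub at (258,130), the bar running down the image, and the red ball at (260,268) between the fingers. This gives a refined axis of (0.5784, 0.0688) and a bar angle of −36°.

```bash
sed -i 's/^A=np.array.*; TH/A=np.array([.5784,.0688]); TH/' h.py
python3 -c "
from h import *
a=np.radians(-36); go(A+.058*np.array([np.cos(a),np.sin(a)]),.380,144)"
```

```text
at [0.6246 0.0319 0.4124] yaw 142.7 q7 0.51 F [-0.3  0.3 -0.5] t 13.95
shift(tool) [0.0011 0.0027 0.0324] rot [-0.0003 -0.0002 -0.0226]
```

```bash
python3 -m pendant '[[[1,0.001,0.0027,0,0,0,-0.0226],[1,0,0,0.008,0,0,0],[1,0,0,0.008,0,0,0],[1,0,0,0.008,0,0,0],[1,0,0,0.008,0,0,0],[1,0,0,0,0,0,0],[0.5,0,0,0,0,0,0],[0.3,0,0,0,0,0,0]]]' 40
python3 -m pendant '[[[0.25,0,0,0,0,0,0],[0.2,0,0,0,0,0,0],[0.15,0,0,0,0,0,0],[0.1,0,0,0,0,0,0],[0,0,0,0,0,0,0],[0,0,0,0,0,0,0],[0,0,0,0,0,0,0],[0,0,0,0,0,0,0]]]'
python3 -c "
from h import *
a=np.radians(-36); go(A+.058*np.array([np.cos(a),np.sin(a)]),.380,144); print(robot.read_state()['ft_torque'])"
```

```text
time_s: 14.75
tcp_pos: [0.6256, 0.0352, 0.381]
ee_rot: [0.308, 0.952, 0.0, 0.0]
contact_force: [0.6, -0.1, -0.8]
gripper_width: 0.0587
finger_force: 0.0
time_s: 15.55
tcp_pos: [0.6254, 0.035, 0.3809]
ee_rot: [0.308, 0.951, -0.0, 0.0]
contact_force: [-2.9, -1.0, 5.3]
gripper_width: 0.0105
finger_force: 39.2
at [0.6254 0.035  0.3809] yaw 144.2 q7 0.51 F [-2.9 -1.   5.3] t 15.55
shift(tool) [-0.0001 -0.0003  0.0009] rot [-0.0004  0.0002  0.0028]
[-0.33176834  0.52614499  0.04662293]
```

```bash
cat >> h.py <<'E'
def tq(sgn=1):
    """tangential (CW+) / radial force, torque about axis from forces at grasp pt + flange moment"""
    s=robot.read_state(); F=s['contact_force']; r=s['tcp_pos'][:2]-A; n=np.linalg.norm(r); u=r/n; t=np.array([u[1],-u[0]])
    print('t',round(s['time_s'],2),'ang',np.degrees(np.arctan2(u[1],u[0])).round(1),'r',n.round(4),'z',s['tcp_pos'][2].round(4),'Fcw',(F[:2]@t).round(2),'Frad',(F[:2]@u).round(2),'Fz',F[2].round(1),'Mz',s['ft_torque'][2].round(3),'torque about axis',(r[0]*F[1]-r[1]*F[0]+s['ft_torque'][2]).round(3),'q7',s['qpos'][6].round(2))
E
python3 -m pendant '[[[0,0.0002,-0.0035,0.0002,0,0,0.06],[0,0.00042,-0.00694,0.00046,0,0,0.12],[0,0.00042,-0.00694,0.00046,0,0,0.12],[0,0.00042,-0.00694,0.00046,0,0,0.12],[0,0.00042,-0.00694,0.00046,0,0,0.12],[0,0.00042,-0.00694,0.00046,0,0,0.12],[0,0.00042,-0.00694,0.00046,0,0,0.12],[0,0.00042,-0.00694,0.00046,0,0,0.12]]]'
python3 -c "
from h import *
tq()"
```

```text
time_s: 16.35
tcp_pos: [0.5816, 0.0114, 0.3776]
ee_rot: [0.692, 0.722, 0.002, 0.001]
contact_force: [2.7, 0.2, 0.9]
gripper_width: 0.0106
finger_force: 39.2
t 16.35 ang -86.8 r 0.0575 z 0.3776 Fcw -2.75 Frad -0.07 Fz 0.9 Mz 0.133 torque about axis 0.291 q7 -0.26
```

```bash
python3 -m pendant '[[[0,0.00042,-0.00694,0.00046,0,0,0.12],[0,0.00053,-0.00781,0.00052,0,0,0.135],[0,0.00053,-0.00781,0.00052,0,0,0.135],[0,0.00053,-0.00781,0.00052,0,0,0.135],[0,0.00053,-0.00781,0.00052,0,0,0.135],[0,0.00053,-0.00781,0.00052,0,0,0.135],[0,0.00053,-0.00781,0.00052,0,0,0.135],[0,0.00053,-0.00781,0.00052,0,0,0.135]]]'
python3 -c "
from h import *
tq()"
python3 -m pendant '[[[0,0.00053,-0.00781,0.00052,0,0,0.135],[0,0.00053,-0.00781,0.00052,0,0,0.135],[0,0.00053,-0.00781,0.00052,0,0,0.135],[0,0.00053,-0.00781,0.00052,0,0,0.135],[0,0.00053,-0.00781,0.00052,0,0,0.135],[0,0.00053,-0.00781,0.00052,0,0,0.135],[0,0.00053,-0.00781,0.00052,0,0,0.135],[0,0.0002,-0.0035,0.0002,0,0,0.06]]]'
python3 -c "
from h import *
tq()"
```

```text
time_s: 17.15
tcp_pos: [0.5298, 0.0387, 0.3734]
ee_rot: [0.963, 0.27, 0.002, 0.001]
contact_force: [5.6, -0.9, -1.1]
gripper_width: 0.0102
finger_force: 39.0
t 17.15 ang -148.2 r 0.0572 z 0.3734 Fcw -3.73 Frad -4.28 Fz -1.1 Mz 0.128 torque about axis 0.341 q7 -1.29
time_s: 17.95
tcp_pos: [0.5273, 0.094, 0.3695]
ee_rot: [0.974, -0.227, 0.002, 0.001]
contact_force: [1.5, -4.9, 2.5]
gripper_width: 0.0106
finger_force: 39.4
t 17.95 ang 153.8 r 0.0569 z 0.3695 Fcw -3.76 Frad -3.53 Fz 2.5 Mz 0.136 torque about axis 0.35 q7 -2.34
```

Torque about the axis is 0.35 N m, exactly free turning. The first half turn (170°) is done, so now I take a fresh hold on the black end.

```bash
python3 -m pendant '[[[0.5,0,0,0,0,0,0],[0.8,0,0,0,0,0,0],[1,0,0,0,0,0,0],[1,0,0,-0.015,0,0,0],[1,0,0,-0.015,0,0,0],[1,0,0,-0.015,0,0,0],[1,0.01,0,0,0,0,0],[1,0.02,0,0,0,0,0]]]'
python3 -m pendant '[[[1,0.02,0,0,0,0,0],[1,0.02,0,0,0,0,0],[1,0.02,0,0,0,0,0],[1,0.02,0,0,0,0,0],[1,0.004,0,0,0,0,0],[1,0,0,0,0,0,-0.131],[1,0,0,0,0,0,-0.131],[1,0,0,0,0,0,-0.131]]]'
python3 -m pendant '[[[1,0,0,0,0,0,-0.131],[1,0,0,0,0,0,-0.131],[1,0,0,0,0,0,-0.131],[1,0,0,0,0,0,-0.131],[1,0,0,0,0,0,-0.131],[1,0,0,0,0,0,-0.131],[1,0,0,0,0,0,-0.131],[1,0,0,0,0,0,-0.131]]]'
python3 -m pendant '[[[1,0,0,0,0,0,-0.131],[1,0,0,0,0,0,-0.131],[1,0,0,0,0,0,-0.131],[1,0,0,0,0,0,-0.131],[1,0,0,0,0,0,-0.131],[1,0,0,0,0,0,-0.131],[1,0,0,0,0,0,-0.131],[1,0,0,0,0,0,-0.131]]]'
python3 -m pendant '[[[1,0,0,0,0,0,-0.131],[1,0,0,0,0,0,-0.131],[1,0,0,0,0,0,-0.131],[1,0,0,0,0,0,-0.131],[1,0,0,0,0,0,-0.131],[1,0,0,0,0,0,0],[1,0,0,0,0,0,0],[1,0,0,0,0,0,0]]]'
python3 - <<'E'
from h import *
p,d=robot.camera("wrist"); cv2.imwrite('pics/w2.png',p[:,:,::-1])
c=robot.get_calibration("wrist"); X=cloud(d,c); z=X[...,2]
hsv=cv2.cvtColor(p,cv2.COLOR_RGB2HSV); S=hsv[...,1]
for nm,m in dict(hub=(abs(z-.2288)<.005)&(S<80),bar=(abs(z-.2195)<.004)&(S<80)&(np.linalg.norm(X[...,:2]-A,axis=-1)<.075)).items():
    k,lab,st,_=cv2.connectedComponentsWithStats(m.astype(np.uint8))
    for i in 1+np.argsort(-st[1:,4])[:2]:
        q=X[lab==i]; mm=np.median(q,0); print(nm,len(q),mm.round(4),'ang',np.degrees(np.arctan2(*(mm[:2]-A)[::-1])).round(1))
a=np.radians(-26.2); go(A+.058*np.array([np.cos(a),np.sin(a)]),.369,153.8)
E
```

```text
time_s: 18.75
tcp_pos: [0.5532, 0.0819, 0.4144]
ee_rot: [0.975, -0.224, 0.0, -0.0]
contact_force: [-0.2, 0.1, 0.2]
gripper_width: 0.0854
finger_force: 0.0
time_s: 19.55
tcp_pos: [0.6283, 0.045, 0.4134]
ee_rot: [1.0, -0.027, -0.001, -0.0]
contact_force: [1.0, -1.0, 0.5]
gripper_width: 0.0852
finger_force: 0.0
time_s: 20.35
tcp_pos: [0.6283, 0.0449, 0.4135]
ee_rot: [0.879, 0.477, -0.001, -0.0]
contact_force: [0.4, -0.3, 0.5]
gripper_width: 0.0853
finger_force: 0.0
time_s: 21.15
tcp_pos: [0.6283, 0.0449, 0.4136]
ee_rot: [0.523, 0.853, -0.0, -0.0]
contact_force: [-0.9, -0.1, 0.1]
gripper_width: 0.0852
finger_force: 0.0
time_s: 21.95
tcp_pos: [0.6286, 0.0447, 0.4141]
ee_rot: [0.225, 0.974, -0.0, -0.0]
contact_force: [0.0, -0.5, 0.9]
gripper_width: 0.0852
finger_force: 0.0
hub 2153 [0.5782 0.0688 0.2289] ang 169.2
hub 26 [0.6493 0.0334 0.2242] ang -26.5
bar 2361 [0.5412 0.087  0.2189] ang 153.9
bar 1827 [0.6176 0.0494 0.2191] ang -26.3
at [0.6287 0.0448 0.4142] yaw 154.1 q7 0.65 F [0.5 0.6 0.3] t 22.0
shift(tool) [-0.0023 -0.0006  0.0452] rot [-0.0003 -0.      0.0045]
```

View pics/w2.png

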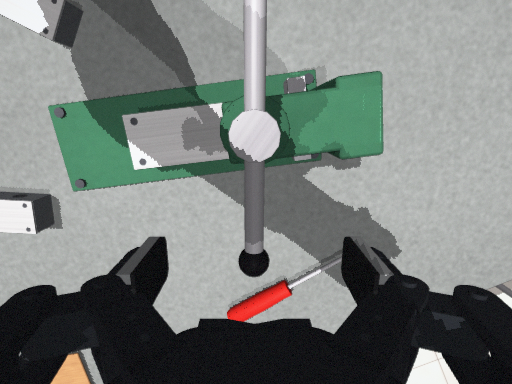

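The black ball is at (254,262), centred between the fingers, with the bar at −26° as expected. The foot is about 7 mm above the lid, roughly 100° of turning.

```bash
python3 -m pendant '[[[1,-0.0023,-0.0006,0,0,0,0.0045],[1,0,0,0.0113,0,0,0],[1,0,0,0.0113,0,0,0],[1,0,0,0.0113,0,0,0],[1,0,0,0.0113,0,0,0],[1,0,0,0,0,0,0],[0.5,0,0,0,0,0,0],[0.3,0,0,0,0,0,0]]]' 40
python3 -m pendant '[[[0.25,0,0,0,0,0,0],[0.2,0,0,0,0,0,0],[0.15,0,0,0,0,0,0],[0.1,0,0,0,0,0,0],[0,0,0,0,0,0,0],[0,0,0,0,0,0,0],[0,0,0,0,0,0,0],[0,0,0,0,0,0,0]]]'
python3 -c "
from h import *
tq()"
python3 -m pendant '[[[0,0.0002,-0.0035,0.0002,0,0,0.06],[0,0.00042,-0.00694,0.00046,0,0,0.12],[0,0.00042,-0.00694,0.00046,0,0,0.12],[0,0.00042,-0.00694,0.00046,0,0,0.12],[0,0.00042,-0.00694,0.00046,0,0,0.12],[0,0.00042,-0.00694,0.00046,0,0,0.12],[0,0.00042,-0.00694,0.00046,0,0,0.12],[0,0.00042,-0.00694,0.00046,0,0,0.12]]]'
python3 -c "
from h import *
tq()"
```

```text
time_s: 22.8
tcp_pos: [0.6308, 0.0433, 0.3695]
ee_rot: [0.226, 0.974, 0.0, 0.0]
contact_force: [-0.4, -0.1, 0.5]
gripper_width: 0.0588
finger_force: 0.0
time_s: 23.6
tcp_pos: [0.6307, 0.0431, 0.3694]
ee_rot: [0.226, 0.974, -0.0, 0.0]
contact_force: [-0.7, -0.0, 4.2]
gripper_width: 0.0106
finger_force: 39.2
t 23.6 ang -26.1 r 0.0582 z 0.3694 Fcw 0.34 Frad -0.61 Fz 4.2 Mz -0.044 torque about axis -0.064 q7 0.62
time_s: 24.4
tcp_pos: [0.5913, 0.0124, 0.3661]
ee_rot: [0.629, 0.778, 0.001, 0.001]
contact_force: [2.5, 1.3, 0.6]
gripper_width: 0.0104
finger_force: 39.2
t 24.4 ang -77.1 r 0.0579 z 0.3661 Fcw -2.7 Frad -0.67 Fz 0.6 Mz 0.186 torque about axis 0.342 q7 -0.13
```

```bash
python3 -m pendant '[[[0,0.00007,-0.0029,0.00019,0,0,0.05],[0,0.00007,-0.0029,0.00019,0,0,0.05],[0,0.00007,-0.0029,0.00019,0,0,0.05],[0,0.00007,-0.0029,0.00019,0,0,0.05],[0,0.00007,-0.0029,0.00019,0,0,0.05],[0,0.00007,-0.0029,0.00019,0,0,0.05],[0,0.00007,-0.0029,0.00019,0,0,0.05],[0,0.00007,-0.0029,0.00019,0,0,0.05]]]'
python3 -c "
from h import *
tq()"
python3 -m pendant '[[[0,0.00001,-0.00116,0.00008,0,0,0.02],[0,0.00001,-0.00116,0.00008,0,0,0.02],[0,0.00001,-0.00116,0.00008,0,0,0.02],[0,0.00001,-0.00116,0.00008,0,0,0.02],[0,0.00001,-0.00116,0.00008,0,0,0.02],[0,0,0,0,0,0,0],[0,0,0,0,0,0,0],[0,0,0,0,0,0,0]]]'
python3 -c "
from h import *
tq()"
```

```text
time_s: 25.2
tcp_pos: [0.5684, 0.012, 0.3645]
ee_rot: [0.77, 0.638, 0.001, 0.001]
contact_force: [3.4, 0.7, 0.6]
gripper_width: 0.0105
finger_force: 39.3
t 25.2 ang -100.0 r 0.0577 z 0.3645 Fcw -3.21 Frad -1.27 Fz 0.6 Mz 0.202 torque about axis 0.387 q7 -0.49
time_s: 26.0
tcp_pos: [0.5626, 0.0133, 0.3641]
ee_rot: [0.8, 0.599, 0.001, 0.0]
contact_force: [4.5, 2.4, 1.3]
gripper_width: 0.0102
finger_force: 39.2
t 26.0 ang -105.9 r 0.0577 z 0.3641 Fcw -3.67 Frad -3.59 Fz 1.3 Mz -0.003 torque about axis 0.208 q7 -0.58
```

```bash
python3 -m pendant '[[[0,0,-0.00073,0.00005,0,0,0.0125],[0,0,-0.00073,0.00005,0,0,0.0125],[0,0,-0.00073,0.00005,0,0,0.0125],[0,0,-0.00073,0.00005,0,0,0.0125],[0,0,-0.00073,0.00005,0,0,0.0125],[0,0,-0.00073,0.00005,0,0,0.0125],[0,0,-0.00073,0.00005,0,0,0.0125],[0,0,-0.00073,0.00005,0,0,0.0125]]]' >/dev/null
python3 -c "
from h import *
tq()"
```

```text
t 26.8 ang -111.5 r 0.0577 z 0.3637 Fcw -4.9 Frad -2.56 Fz 0.8 Mz 0.057 torque about axis 0.339 q7 -0.67
```

```bash
python3 -m pendant '[[[0,0,-0.00058,0.00004,0,0,0.01],[0,0,-0.00058,0.00004,0,0,0.01],[0,0,-0.00058,0.00004,0,0,0.01],[0,0,-0.00058,0.00004,0,0,0.01],[0,0,-0.00058,0.00004,0,0,0.01],[0,0,-0.00058,0.00004,0,0,0.01],[0,0,-0.00058,0.00004,0,0,0.01],[0,0,-0.00058,0.00004,0,0,0.01]]]' >/dev/null
python3 -c "
from h import *
tq()"
```

```text
t 27.6 ang -116.1 r 0.0576 z 0.3634 Fcw -4.85 Frad -4.07 Fz 1.8 Mz 0.102 torque about axis 0.382 q7 -0.75
```

```bash
python3 -m pendant '[[[0,0,-0.00058,0.00004,0,0,0.01],[0,0,-0.00058,0.00004,0,0,0.01],[0,0,-0.00058,0.00004,0,0,0.01],[0,0,-0.00058,0.00004,0,0,0.01],[0,0,-0.00058,0.00004,0,0,0.01],[0,0,-0.00058,0.00004,0,0,0.01],[0,0,-0.00058,0.00004,0,0,0.01],[0,0,-0.00058,0.00004,0,0,0.01]]]' >/dev/null
python3 -c "
from h import *
tq()"
```

```text
t 28.4 ang -120.7 r 0.0576 z 0.3631 Fcw -4.96 Frad -3.47 Fz 1.0 Mz 0.037 torque about axis 0.323 q7 -0.83
```

```bash
python3 -m pendant '[[[0,0,-0.00029,0.00002,0,0,0.005],[0,0,-0.00029,0.00002,0,0,0.005],[0,0,-0.00029,0.00002,0,0,0.005],[0,0,-0.00029,0.00002,0,0,0.005],[0,0,-0.00029,0.00002,0,0,0.005],[0,0,-0.00029,0.00002,0,0,0.005],[0,0,-0.00029,0.00002,0,0,0.005],[0,0,-0.00029,0.00002,0,0,0.005]]]' >/dev/null
python3 -c "
from h import *
tq()"
```

```text
t 29.2 ang -123.0 r 0.0576 z 0.363 Fcw -4.76 Frad -3.21 Fz 0.1 Mz 0.085 torque about axis 0.359 q7 -0.86
```

```bash
python3 -m pendant '[[[0,0,-0.00058,0.00004,0,0,0.01],[0,0,-0.00058,0.00004,0,0,0.01],[0,0,-0.00058,0.00004,0,0,0.01],[0,0,-0.00058,0.00004,0,0,0.01],[0,0,-0.00058,0.00004,0,0,0.01],[0,0,-0.00058,0.00004,0,0,0.01],[0,0,-0.00058,0.00004,0,0,0.01],[0,0,-0.00058,0.00004,0,0,0.01]]]' >/dev/null
python3 -c "
from h import *
tq()"
```

```text
t 30.0 ang -127.1 r 0.0576 z 0.3628 Fcw -4.71 Frad -4.19 Fz -0.9 Mz 0.229 torque about axis 0.501 q7 -0.94
```

```bash
python3 -m pendant '[[[0,0,-0.00015,0.00001,0,0,0.0025],[0,0,-0.00015,0.00001,0,0,0.0025],[0,0,-0.00015,0.00001,0,0,0.0025],[0,0,-0.00015,0.00001,0,0,0.0025],[0,0,-0.00015,0.00001,0,0,0.0025],[0,0,-0.00015,0.00001,0,0,0.0025],[0,0,-0.00015,0.00001,0,0,0.0025],[0,0,-0.00015,0.00001,0,0,0.0025]]]' >/dev/null
python3 -c "
from h import *
tq()"
```

```text
t 30.8 ang -128.2 r 0.0576 z 0.3627 Fcw -6.26 Frad -5.23 Fz -1.1 Mz 0.256 torque about axis 0.617 q7 -0.96
```

Torque is 0.62 N m, about 70 N on the foot, with the previous step's trend giving about 60 N. Both are inside the window, so I stop here, unload the wrist slightly, let go and rise.

```bash
python3 -m pendant '[[[0,0,0.0003,0,0,0,-0.005],[0,0,0.0003,0,0,0,-0.005],[0,0,0,0,0,0,0],[0.3,0,0,0,0,0,0],[0.6,0,0,0,0,0,0],[1,0,0,0,0,0,0],[1,0,0,0,0,0,0],[1,0,0,0,0,0,0]]]'
python3 -m pendant '[[[1,0,0,-0.01,0,0,0],[1,0,0,-0.015,0,0,0],[1,0,0,-0.02,0,0,0],[1,0,0,-0.02,0,0,0],[1,0,0,-0.02,0,0,0],[1,0,0,-0.02,0,0,0],[1,0,0,0,0,0,0],[1,0,0,0,0,0,0]]]'
python3 - <<'E'
from h import *
p,d=robot.camera("wrist"); c=robot.get_calibration("wrist"); X=cloud(d,c); z=X[...,2]; S=cv2.cvtColor(p,cv2.COLOR_RGB2HSV)[...,1]
m=(abs(z-.215)<.004)&(S<80)&(np.linalg.norm(X[...,:2]-A,axis=-1)<.075)&(np.linalg.norm(X[...,:2]-A,axis=-1)>.02)
q=X[(abs(z-.2115)<.003)&(S<80)&(np.linalg.norm(X[...,:2]-A,axis=-1)<.075)][:,:2]-A
u=np.linalg.svd(q-q.mean(0),full_matrices=False)[2][0]; print('bar ang',np.degrees(np.arctan2(u[1],u[0])).round(1))
h=X[np.linalg.norm(X[...,:2]-A,axis=-1)<.01]; print('hub top',np.median(h[:,2]).round(4))
p,d=robot.camera("side"); cv2.imwrite('pics/side3.png',p[:,:,::-1]); print(robot.read_state()['contact_force'],robot.read_state()['gripper_width'])
E
```

```text
time_s: 31.6
tcp_pos: [0.5419, 0.0233, 0.362]
ee_rot: [0.901, 0.433, -0.0, -0.0]
contact_force: [-0.2, 0.5, 1.0]
gripper_width: 0.0815
finger_force: 0.0
time_s: 32.4
tcp_pos: [0.5419, 0.0234, 0.4676]
ee_rot: [0.901, 0.433, 0.0, 0.0]
contact_force: [-0.7, 0.2, 0.2]
gripper_width: 0.0859
finger_force: 0.0
bar ang -128.3
hub top 0.4362
[-1.19705965 -1.0112527  -0.05531145] 0.08583996249757642
```

View pics/side3.png

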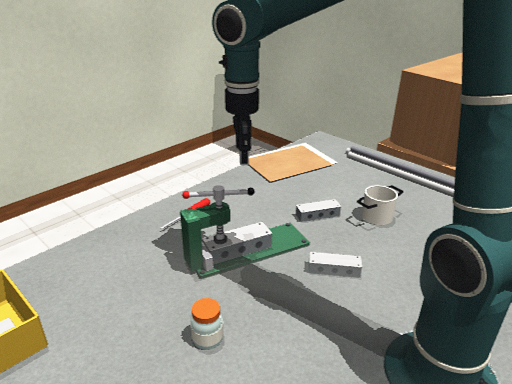

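The view shows the box against the fence with the foot on its lid at (220,240). The handle at (218,192) stayed at −128° after release, the gripper is clear, and the other things are where they were. I'm handing in.

```bash
python3 -c "
from bench import robot
print(robot.close_job())"
```

```text
the job is handed in; nothing more can be done
None
```

The job is handed in at about 32 s: the box sits square against the fence, the foot clamps its lid at an estimated 60–70 N (from handle torque), and the gripper is clear with the other things where they were.

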